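# Cover the washed tubs with their own lids

### The arm

A 6-joint arm with a two-finger parallel gripper is mounted at the origin on the work surface. World frame = base frame: x ahead of the robot, y to its left, z up, the work surface at z = 0. Lengths are in m, angles in rad, forces in N, time in s.
With the tool pointing down it reaches from about 0.35 to 0.775 m from the base axis. Payload 7.3 kg.
Tool frame: the origin (TCP) lies midway between the tips of the shut fingers; the grasp point (between the pads) lies 19 mm behind it; z points along the fingers, y is the line along which they close (so a half turn about z gives the same grasp; the last joint's range is limited). The gripper opens to 92 mm and grips with 3 to 60 N. Pads are 19 mm wide; open, the fingers measure 130 mm over their backs; the gripper's body (75 mm by 190 mm) begins 47 mm behind the grasp point.
Start: joints at [-1.483, 0.342, 1.524, -0, 1.275, -0.146], TCP at [0.122, -0.511, 0.227] pointing down, gripper open.
Joint ranges: [-2.53, 2.53], [-0.77, 2.02], [0.04, 2.7], [-1, 4.14], [0.28, 2.66], [-3.11, 3.11]. Speed limits (rad/s): [2.57, 2.57, 3.14, 3.14, 3.14, 3.14].

### API

Orientations are given as a unit quaternion [w, x, y, z].
In Python, from rig import r gives the robot as it stands. The module is installed in compiled form; this text tells all that it offers.
- The arm moves only by the shell command python3 -m pendant 'ROWS' [FORCE]. ROWS is JSON, a list of rows, each a list of 7 numbers: the shift along the tool's x, y, z in units of 100 mm (1.0 is 100 mm), then the turn, a rotation vector about the tool's x, y, z in units of 180 degrees (1.0 is 180 degrees), then the opening, from -1 (shut) to 1 (fully open). A call has 1 to 10 rows; each row is the pose to reach, as a shift and turn from the pose commanded when the call began, along the tool's axes at that moment, turning the shorter way round; what a row does not reach only later rows make up. A row lasts 1/10 s, in which the tool goes at most 50 mm and 8.59 degrees, less where a joint would pass 70% of its speed; a pose out of reach is approached as far as the arm can. A call with a number of a shift or a turn outside -1 to 1 is refused whole. A call with a gripper value outside its range is refused whole. The fingers move at their own pace and stop on an object; FORCE is the grip in N (left out, the last holds). Time passes only in rows, so rows that repeat a pose let the fingers close. It gives the time, the measured TCP pose, the force, the opening and the grip force at its end, in the units of the state.
- r.observe(): the state, without advancing time (a new reading comes with each control period).
- r.snapshot(name): name is "side" or "top"; returns the picture (384x512x3 uint8, red, green, blue); there is no depth.
- r.calibration(name): a dict with "camera_matrix" (3x3 intrinsics, pixels), "k1" (the pictures are not rectified: a ray, as slopes to the right and down, at radius r is drawn at 1 + k1 r^2 times it, then the intrinsics apply), "world_from_camera" (4x4, takes a point from camera to world coordinates). Camera axes: x right, y down, z forward; pixel columns grow to the right and rows downward; lengths in m; the calibration is good to about 2 mm. A picture is of the moment at which its call begins. calibration takes no time and is no camera call.
- r.close_job(): hands the job in; it is judged then, once.
The state is a dict: "clock": time; "joint_pos": joint angles; "joint_vel": joint speeds; "joint_torque": joint torques, N m; "tcp_pos": TCP position; "orientation": TCP orientation; "ft_force": force on the tool from outside, world axes, zero at the start; "moment": the same for the moment, N m; "grip_width": opening from 0.0 (shut) to 1.0 (fully open); "grip_force": force on a finger pad.
Only numpy, scipy, OpenCV 4.12 (cv2) and the standard library are available. Lean on these libraries where they do the work, as an engineer would, in place of code of your own. Each camera call takes 0.05 s, during which the arm holds its last target. There are 200 camera calls.

### The job

The washed tubs are dry: close each of the four with its own lid, the one of the same colour and the same size, so that every lid sits level and fully down in the mouth of its tub. Lower the lids into place rather than dropping them, leave the tubs standing where they are, and do not disturb the jug and the funnel.

Things in the scene. Friction and masses are not known exactly. Their poses are not given: they have to be found in the camera images.
- large_blue_tub: The large blue tub: an open round blue tub standing on the sheet, 114 mm across the rim outside, 104 mm across the mouth inside, 72 mm tall, loose, about 0.32 kg. Origin at the centre of its underside, z up. With its lid properly seated the lid's centre point is 83 mm above this origin.
- large_blue_lid_center (a point): The large blue lid's centre, on its axis, 21 mm above its underside, z up. Round lid 122 mm across, 42 mm tall, about 90 g, lying knob up: below, a plug 10 mm deep, 98 mm across tapering to 86 mm at the bottom; a 4 mm plate (top 7 mm below this point); an upright cylindrical knob 26 mm across, 28 mm tall (top, with white dot, 21 mm above this point). Grasp the knob.
- small_blue_tub: The small blue tub: an open round blue tub standing on the sheet, 84 mm across the rim outside, 76 mm across the mouth inside, 62 mm tall, loose, about 0.2 kg. Origin at the centre of its underside, z up. With its lid properly seated the lid's centre point is 73 mm above this origin.
- small_blue_lid_center (a point): The small blue lid's centre, on its axis, 21 mm above its underside, z up. Round lid 92 mm across, 42 mm tall, about 60 g, lying knob up: below, a plug 10 mm deep, 70 mm across tapering to 58 mm at the bottom; a 4 mm plate (top 7 mm below this point); an upright cylindrical knob 26 mm across, 28 mm tall (top, with white dot, 21 mm above this point). Grasp the knob.
- large_green_tub: The large green tub: an open round green tub standing on the sheet, 114 mm across the rim outside, 104 mm across the mouth inside, 72 mm tall, loose, about 0.32 kg. Origin at the centre of its underside, z up. With its lid properly seated the lid's centre point is 83 mm above this origin.
- large_green_lid_center (a point): The large green lid's centre, on its axis, 21 mm above its underside, z up. Round lid 122 mm across, 42 mm tall, about 90 g, lying knob up: below, a plug 10 mm deep, 98 mm across tapering to 86 mm at the bottom; a 4 mm plate (top 7 mm below this point); an upright cylindrical knob 26 mm across, 28 mm tall (top, with white dot, 21 mm above this point). Grasp the knob.
- small_green_tub: The small green tub: an open round green tub standing on the sheet, 84 mm across the rim outside, 76 mm across the mouth inside, 62 mm tall, loose, about 0.2 kg. Origin at the centre of its underside, z up. With its lid properly seated the lid's centre point is 73 mm above this origin.
- small_green_lid_center (a point): The small green lid's centre, on its axis, 21 mm above its underside, z up. Round lid 92 mm across, 42 mm tall, about 60 g, lying knob up: below, a plug 10 mm deep, 70 mm across tapering to 58 mm at the bottom; a 4 mm plate (top 7 mm below this point); an upright cylindrical knob 26 mm across, 28 mm tall (top, with white dot, 21 mm above this point). Grasp the knob.
- jug: Bystander: small white measuring jug with a handle on its own +y side, 72 mm across, 70 mm tall. Origin at the centre of its underside.
- funnel: Bystander: clear funnel standing on its wide mouth, spout up, 96 mm across with its white rim, 74 mm tall. Origin at the centre of its underside.
Mind the look-alikes: they are no part of the job. Leave any orange or red look-alike of the part that bears large_green_lid_center alone.

How it is judged:
By the outcome, as a careful person would: the job done as asked, in the order asked, and still so for the second after the job is handed in, with the robot touching nothing.
It also fails if it takes over 128 s, if anything falls off the work surface, if the arm or the gripper's body presses on something with over 40 N, if the wrist force passes 120 N, or if a joint passes its speed limit or range.

## Working session

There is one attempt and no reset: what is moved stays moved. The work goes in short steps, Python scripts to look and compute and a shell command to move; the robot and the scene stay as the last step left them, time stands still between calls to the robot, and variables do not carry over. Pictures are saved under pics/ and viewed, at most 14 in all, crops included, and the job is handed in when it is done.

```bash
mkdir -p pics; python3 - <<'E'
from rig import r
import cv2,numpy as np
np.set_printoptions(precision=4,suppress=True)
for n in("top","side"):
    im=r.snapshot(n); cv2.imwrite(f"pics/{n}0.png",cv2.cvtColor(im,cv2.COLOR_RGB2BGR))
    c=r.calibration(n); print(n,c["camera_matrix"],c["k1"],c["world_from_camera"])
s=r.observe();print(s["tcp_pos"],s["orientation"],s["grip_width"])
E
```

```text
top [[389.7429   0.     257.4619]
 [  0.     389.7429 195.2427]
 [  0.       0.       1.    ]] 0.013447981202274526 [[ 0.0251 -0.9944  0.1026  0.2531]
 [-0.9996 -0.0236  0.0167  0.1101]
 [-0.0142 -0.103  -0.9946  1.4086]
 [ 0.      0.      0.      1.    ]]
side [[488.0714   0.     258.3986]
 [  0.     488.0714 191.8981]
 [  0.       0.       1.    ]] -0.16503592959200233 [[-0.9571 -0.1421  0.2527 -0.0099]
 [-0.2899  0.4874 -0.8237  1.4639]
 [-0.0061 -0.8615 -0.5077  0.8802]
 [ 0.      0.      0.      1.    ]]
[ 0.1216 -0.5104  0.2261] [-0.0007  0.9932  0.1166  0.    ] 0.9961640522646964
```

View pics/top0.png

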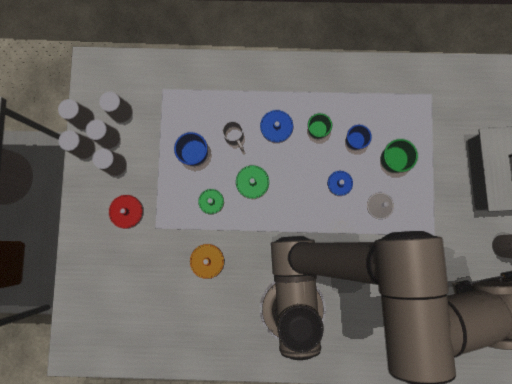

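View pics/side0.png

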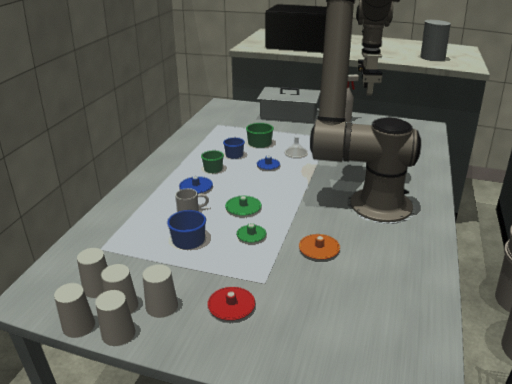

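The top view shows these objects:

| Item | Large blue | Small blue | Large green | Small green |
|---|---|---|---|---|
| Tub (pixel) | (191,150) | (359,138) | (399,156) | (319,126) |
| Lid (pixel) | (277,126) | (340,183) | (252,182) | (211,201) |

The jug is at (233,132) and the funnel at (380,205). The lid-shaped candidates for large green are red (126,211), orange (207,261), green (252,182) and the smaller green (211,201). Only (252,182) is both green and large. I'll confirm it in a crop while measuring.

```bash
cat > h.py <<'E'
from rig import r
import cv2,numpy as np
np.set_printoptions(precision=4,suppress=True)
def ray(n,uv):
    c=r.calibration(n);K=c["camera_matrix"];T=np.array(c["world_from_camera"])
    d=cv2.undistortPoints(np.float64(uv).reshape(-1,1,2),np.array(K),np.array([c["k1"],0,0,0,0.]),None)[:,0] 
    return T[:3,3],np.c_[d,np.ones(len(d))]@T[:3,:3].T
def plane(n,uv,z):
    o,d=ray(n,uv); return (o+d*((z-o[2])/d[:,2])[:,None])[:,:2]
def masks(im,col):
    hsv=cv2.cvtColor(im,cv2.COLOR_RGB2HSV); lo,hi=((100,125) if col=="blue" else (45,80))
    m=cv2.inRange(hsv,(lo,110,25),(hi,255,255))
    m=cv2.resize(m,None,fx=4,fy=4,interpolation=cv2.INTER_LINEAR); return (m>127).astype(np.uint8)
def find(n,im,col,near,z,R=20):
    """world circle fitted to hull of blob nearest pixel"""
    cs,_=cv2.findContours(masks(im,col),cv2.RETR_EXTERNAL,cv2.CHAIN_APPROX_NONE)
    cs=[c for c in cs if cv2.contourArea(c)>1500]
    c=min(cs,key=lambda c:np.hypot(*((c[:,0].mean(0)+.5)/4-.5-near)))
    p=plane(n,(c[:,0]+.5)/4-.5,z)
    (x,y),(a,b),_=cv2.fitEllipse(np.float32(p*1000))
    return np.array([x,y]),(a,b)
def dot(n,im,near,z,R=5):
    x0,y0=np.int32(near)-R; g=im[y0:y0+2*R+1,x0:x0+2*R+1].astype(int)
    w=np.clip(g.min(2)-90,0,None); yy,xx=np.mgrid[0:2*R+1,0:2*R+1]
    return plane(n,[[x0+(w*xx).sum()/w.sum(),y0+(w*yy).sum()/w.sum()]],z)[0]*1000
E
python3 - <<'E'
from h import *
im=r.snapshot("top")
for k,c,p,z in[("LB tub","blue",(191,150),.072),("SB tub","blue",(359,138),.062),("LG tub","green",(399,156),.072),("SG tub","green",(319,126),.062),
 ("LB lid","blue",(277,126),.012),("SB lid","blue",(340,183),.012),("LG lid","green",(252,182),.012),("SG lid","green",(211,201),.012)]:
    q,s=find("top",im,c,p,z); print(k,q,s,np.hypot(*q), dot("top",im,p,.042) if "lid" in k else "")
for k,p in(("jug",(233,132)),("funnel",(380,205))): print(k,plane("top",[p],.07))
cv2.imwrite("pics/crop1.png",cv2.cvtColor(cv2.resize(im[85:285,100:300],None,fx=3,fy=3),cv2.COLOR_RGB2BGR))
E
```

```text
LB tub [550.8304 371.0493] (113.88871002197266, 117.4034194946289) 664.147369956311 
SB tub [ 608.0944 -216.9687] (83.3465347290039, 87.49605560302734) 645.6424472599816 
LG tub [ 542.2648 -357.3489] (112.81802368164062, 115.6479721069336) 649.4222994357336 
SG tub [646.3485 -79.8258] (83.04833221435547, 85.08393859863281) 651.2592047076039 
LB lid [655.6354  71.1372] (119.09828186035156, 119.34847259521484) 659.4833775261906 [655.308   70.9545]
SB lid [ 449.9805 -161.9196] (88.0127944946289, 89.24681854248047) 478.2263084673747 [ 449.6425 -161.9097]
LG lid [447.1191 154.6707] (115.24462890625, 116.49333190917969) 473.1157717987754 [446.8603 154.6645]
SG lid [372.1705 301.6464] (85.49952697753906, 87.00957489013672) 479.06311668873343 [372.4981 301.8355]
jug [[0.6125 0.2241]]
funnel [[ 0.3676 -0.2879]]
```

View pics/crop1.png

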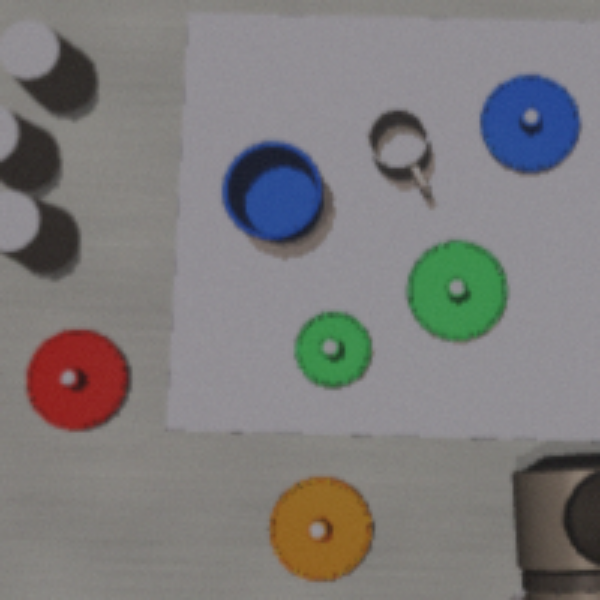

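The crop confirms it: the large green lid is at crop (457,290), which is pixel (252,182). The smaller green, red and orange lids are separate. The lid plate centres agree with the knob dots to within 0.5 mm. I'll start with the small blue lid.

```bash
cat > d.py <<'E'
import sys
from h import *
from scipy.spatial.transform import Rotation as Ro
P=dict(LBt=(551,371,80),SBt=(608,-217,70),LGt=(542.3,-357.3,80),SGt=(646.3,-79.8,70),LBl=(655.5,71,18),SBl=(449.8,-161.9,18),LGl=(447,154.7,18),SGl=(372.3,301.7,18))
def go(name,z=None):
    s=r.observe(); q=np.array(s["orientation"]); R=Ro.from_quat(q[[1,2,3,0]]).as_matrix()
    t=np.array(P[name],float); t[2]=z or t[2]
    print(name,"tool shift (100mm)",R.T@(t-1000*np.array(s["tcp_pos"]))/100,"tcp",np.array(s["tcp_pos"])*1000,"t",s["clock"],"grip",s["grip_width"],s["grip_force"],"F",s["ft_force"],"tilt",R[2])
if __name__=="__main__": go(sys.argv[1],float(sys.argv[2]) if len(sys.argv)>2 else None)
E
for i in 1 2 3; do python3 -m pendant '[[0.4,-0.26,0,0,0,0,0.1],[0.8,-0.53,0,0,0,0,0.1],[1.0,-0.66,0,0,0,0,0.1]]'; done
python3 d.py SBl
```

```text
clock: 0.45
tcp_pos: [0.2051, -0.4206, 0.2264]
orientation: [-0.001, 0.993, 0.117, 0.0]
ft_force: [-0.1, -0.7, 0.9]
grip_width: 0.79
grip_force: 0.0
clock: 0.75
tcp_pos: [0.2871, -0.3332, 0.2266]
orientation: [-0.001, 0.993, 0.118, 0.0]
ft_force: [-1.0, -0.8, -0.2]
grip_width: 0.565
grip_force: 0.0
clock: 1.05
tcp_pos: [0.3691, -0.2459, 0.2266]
orientation: [-0.0, 0.993, 0.118, 0.0]
ft_force: [0.6, -0.4, 0.2]
grip_width: 0.547
grip_force: 0.0
SBl tool shift (100mm) [ 0.98   -0.6268  2.0873] tcp [ 369.1011 -245.9186  226.6356] t 1.05 grip 0.5468429590554311 0.0 F [ 0.5969 -0.4142  0.2222] tilt [ 0.0004 -0.0008 -1.    ]
```

```bash
python3 -m pendant '[[0.4,-0.25,0.1,0,0,0,0.1],[0.8,-0.5,0.4,0,0,0,0.1],[0.98,-0.63,0.8,0,0,0,0.1],[0.98,-0.63,0.8,0,0,0,0.1]]' >/dev/null
python3 -m pendant '[[0,0,0.4,0,0,0,0.1],[0,0,0.8,0,0,0,0.1],[0,0,0.8,0,0,0,0.1],[0,0,0.8,0,0,0,0.1]]' >/dev/null
python3 d.py SBl
```

```text
SBl tool shift (100mm) [ 0.0215 -0.0299  0.4962] tcp [ 448.4147 -165.2991   67.6246] t 1.85 grip 0.5550785677677739 0.0 F [ 0.2436 -0.2706 -0.2152] tilt [-0.0003 -0.     -1.    ]
```

```bash
python3 -m pendant '[[0.02,-0.03,0.2,0,0,0,0.1],[0.02,-0.03,0.4,0,0,0,0.1],[0.02,-0.03,0.5,0,0,0,0.1],[0.02,-0.03,0.5,0,0,0,0.1],[0.02,-0.03,0.5,0,0,0,0.1]]' >/dev/null
python3 d.py SBl
python3 -m pendant '[[0,0,0,0,0,0,-0.8],[0,0,0,0,0,0,-0.8],[0,0,0,0,0,0,-0.8],[0,0,0,0,0,0,-0.8],[0,0,0,0,0,0,-0.8]]' 20 >/dev/null
python3 d.py SBt 150
```

```text
SBl tool shift (100mm) [-0.0062 -0.0018  0.001 ] tcp [ 450.4456 -161.9328   18.102 ] t 2.35 grip 0.5505403965493518 0.0 F [-0.0199  0.1934 -0.2971] tilt [ 0.0016  0.0016 -1.    ]
SBt tool shift (100mm) [ 1.4104  0.9078 -1.328 ] tcp [ 449.8506 -161.4356   17.0733] t 2.85 grip 0.2790473652420675 20.00069350004196 F [-1.1921 -0.3998  4.1192] tilt [ 0.0005  0.0006 -1.    ]
```

```bash
python3 -m pendant '[[0,0,-0.1,0,0,0,-0.8],[0,0,-0.35,0,0,0,-0.8],[0,0,-0.7,0,0,0,-0.8],[0,0,-1,0,0,0,-0.8]]' >/dev/null
python3 -m pendant '[[0.1,0.06,-0.3,0,0,0,-0.8],[0.35,0.22,-0.3,0,0,0,-0.8],[0.6,0.4,-0.3,0,0,0,-0.8],[0.7,0.45,-0.3,0,0,0,-0.8]]' >/dev/null
python3 -m pendant '[[0.25,0.15,0,0,0,0,-0.8],[0.5,0.32,0,0,0,0,-0.8],[0.7,0.45,0,0,0,0,-0.8],[0.7,0.45,0,0,0,0,-0.8],[0.7,0.45,0,0,0,0,-0.8]]' >/dev/null
python3 d.py SBt
python3 - <<'E'
from h import *
im=r.snapshot("side"); cv2.imwrite("pics/s1.png",cv2.cvtColor(cv2.resize(im[90:240,180:380],None,fx=4,fy=4),cv2.COLOR_RGB2BGR))
E
```

```text
SBt tool shift (100mm) [0.0176 0.0147 0.7634] tcp [ 606.0616 -216.0272  146.347 ] t 4.15 grip 0.27854191660662264 19.99968856573105 F [-0.4328  0.617  -0.6623] tilt [-0.0013 -0.001  -1.    ]
```

View pics/s1.png

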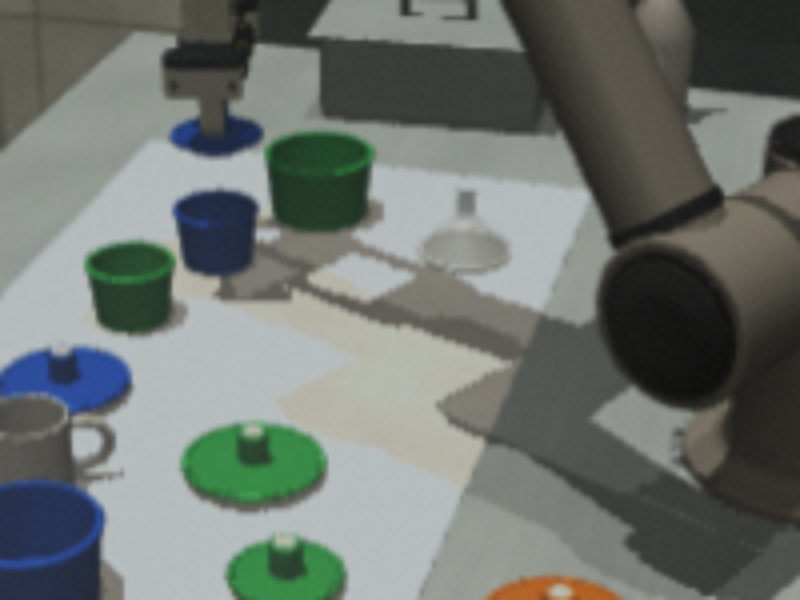

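The lid hangs level over the small blue tub: lid at crop (216,135), tub at (217,200). I'll lower it in two stages.

```bash
python3 -m pendant '[[0.02,0.01,0.2,0,0,0,-0.8],[0.02,0.02,0.4,0,0,0,-0.8],[0.02,0.02,0.57,0,0,0,-0.8],[0.02,0.02,0.57,0,0,0,-0.8],[0.02,0.02,0.57,0,0,0,-0.8]]' >/dev/null
python3 d.py SBt
```

```text
SBt tool shift (100mm) [-0.0043 -0.0079  0.2037] tcp [ 608.605  -217.6687   90.374 ] t 4.7 grip 0.27568733339335666 19.999622404575348 F [ 0.0622 -0.349  -0.0464] tilt [-0.0002 -0.0001 -1.    ]
```

```bash
python3 -m pendant '[[0,0,0.04,0,0,0,-0.8],[0,0,0.08,0,0,0,-0.8],[0,0,0.12,0,0,0,-0.8],[0,0,0.15,0,0,0,-0.8],[0,0,0.17,0,0,0,-0.8],[0,0,0.18,0,0,0,-0.8],[0,0,0.19,0,0,0,-0.8],[0,0,0.19,0,0,0,-0.8]]' >/dev/null
python3 d.py SBt
```

```text
SBt tool shift (100mm) [-0.0085 -0.0106  0.0063] tcp [ 609.0713 -217.8342   70.6271] t 5.5 grip 0.2745226788887509 19.999686777591705 F [ 0.657   0.6582 -0.7256] tilt [-0.  0. -1.]
```

```bash
python3 -m pendant '[[0,0,0.01,0,0,0,-0.8],[0,0,0.015,0,0,0,-0.8],[0,0,0.015,0,0,0,-0.8]]' >/dev/null
python3 d.py SBt
```

```text
SBt tool shift (100mm) [-0.0091 -0.0115 -0.0049] tcp [ 609.1521 -217.9033   69.5087] t 5.8 grip 0.27823450321836124 20.00015437602997 F [-0.8081  0.1002  1.3562] tilt [ 0.0003  0.0003 -1.    ]
```

```bash
python3 -m pendant '[[0,0,0.005,0,0,0,-0.8],[0,0,0.01,0,0,0,-0.8],[0,0,0.01,0,0,0,-0.8]]' | grep -E 'ft|tcp'
python3 -m pendant '[[0,0,0,0,0,0,-0.3],[0,0,0,0,0,0,0.1],[0,0,0,0,0,0,0.1],[0,0,-0.2,0,0,0,0.1],[0,0,-0.55,0,0,0,0.1],[0,0,-0.9,0,0,0,0.1]]' >/dev/null
python3 d.py LGl 140
```

```text
tcp_pos: [0.6092, -0.2179, 0.0695]
ft_force: [-3.2, 1.4, 7.2]
LGl tool shift (100mm) [-0.7093 -3.9965  0.1895] tcp [ 608.5966 -217.6702  158.3314] t 6.7 grip 0.5480494151978372 0.0 F [ 0.2506 -0.5988 -0.0842] tilt [-0.0016 -0.0013 -1.    ]
```

Seated with 7 N of contact. Next I move over the large green lid.

```bash
for i in 1 2 3 4; do python3 -m pendant '[[-0.08,-0.4,0,0,0,0,0.1],[-0.15,-0.8,0,0,0,0,0.1],[-0.18,-1,0.04,0,0,0,0.1]]' >/dev/null; done
python3 -m pendant '[[0,0,0.3,0,0,0,0.1],[0,0,0.65,0,0,0,0.1],[0,0,0.75,0,0,0,0.1],[0,0,0.75,0,0,0,0.1]]' >/dev/null
python3 d.py LGl
python3 - <<'E'
from h import *
im=r.snapshot("top"); cv2.imwrite("pics/t2.png",cv2.cvtColor(cv2.resize(im[85:235,280:440],None,fx=4,fy=4),cv2.COLOR_RGB2BGR))
q,s=find("top",im,"blue",(359,138),.066); print(q,s)
E
```

```text
LGl tool shift (100mm) [0.0174 0.0001 0.4812] tcp [445.466  154.3373  66.124 ] t 8.3 grip 0.5507956456938451 0.0 F [-0.051  -0.2053 -0.2569] tilt [-0.0034 -0.0001 -1.    ]
[ 607.9385 -216.1524] (88.39575958251953, 91.6458969116211)
```

View pics/t2.png

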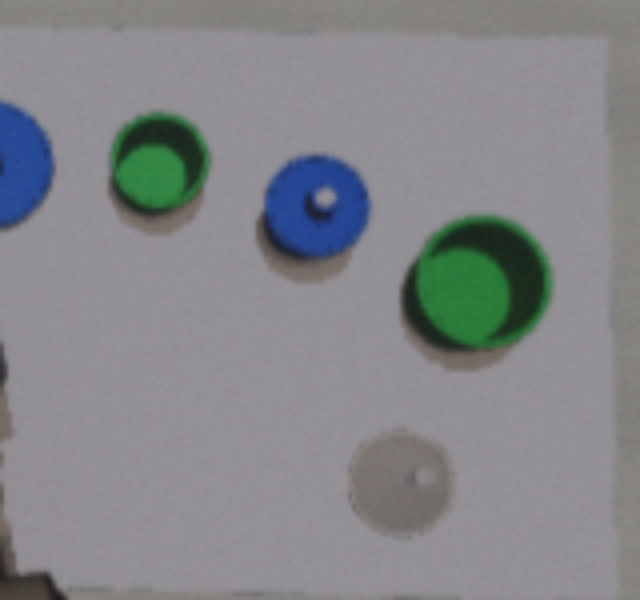

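The small blue lid sits concentric and level on its tub, at crop (317,206), and the funnel and other tubs are where they were. The visible outer wall biases the tub fits by about 1 mm toward the camera, so I'll correct the targets. Next I grasp the large green lid.

```bash
sed -i 's/LBt=(551,371,80)/LBt=(551.9,371.8,80)/;s/LGt=(542.3,-357.3,80)/LGt=(542.9,-358.2,80)/;s/SGt=(646.3,-79.8,70)/SGt=(647.1,-80.2,70)/' d.py
python3 -m pendant '[[0.02,0,0.2,0,0,0,0.1],[0.02,0,0.4,0,0,0,0.1],[0.02,0,0.48,0,0,0,0.1],[0.02,0,0.48,0,0,0,0.1],[0.02,0,0.48,0,0,0,0.1]]' >/dev/null
python3 d.py LGl
python3 -m pendant '[[0,0,0,0,0,0,-0.8],[0,0,0,0,0,0,-0.8],[0,0,0,0,0,0,-0.8],[0,0,0,0,0,0,-0.8],[0,0,0,0,0,0,-0.8]]' 20 >/dev/null
python3 -m pendant '[[0,0,-0.1,0,0,0,-0.8],[0,0,-0.35,0,0,0,-0.8],[0,0,-0.7,0,0,0,-0.8],[0,0,-1,0,0,0,-0.8]]' >/dev/null
python3 -m pendant '[[0,0,-0.25,0,0,0,-0.8],[0,0,-0.35,0,0,0,-0.8],[0,0,-0.35,0,0,0,-0.8]]' >/dev/null
python3 d.py LGt 150
```

```text
LGl tool shift (100mm) [-0.0219 -0.0011  0.0225] tcp [449.152  155.0949  20.2545] t 8.85 grip 0.5471618649668932 0.0 F [0.5784 0.4933 0.1231] tilt [ 0.0017  0.0002 -1.    ]
LGt tool shift (100mm) [-0.2748  5.212   0.0542] tcp [448.8742 155.189  155.3796] t 10.05 grip 0.27828220682096544 19.99978333711624 F [ 0.1463 -0.1641 -1.4627] tilt [ 0.0028  0.0002 -1.    ]
```

```bash
for i in 1 2 3 4 5; do python3 -m pendant '[[-0.01,0.3,0,0,0,0,-0.8],[-0.03,0.65,0,0,0,0,-0.8],[-0.05,1.0,0,0,0,0,-0.8]]' >/dev/null; done
python3 -m pendant '[[0,0.1,0,0,0,0,-0.8],[0,0.21,0,0,0,0,-0.8],[0,0.21,0,0,0,0,-0.8],[0,0.21,0,0,0,0,-0.8]]' >/dev/null
python3 d.py LGt
python3 - <<'E'
from h import *
im=r.snapshot("side"); cv2.imwrite("pics/s3.png",cv2.cvtColor(cv2.resize(im[60:210,180:380],None,fx=3,fy=3),cv2.COLOR_RGB2BGR))
E
```

```text
LGt tool shift (100mm) [-0.0193  0.0146  0.7355] tcp [ 544.5151 -356.4281  153.5462] t 11.95 grip 0.2722643313574787 19.99981552362442 F [ 0.0548  0.2627 -0.5843] tilt [-0.0008 -0.0015 -1.    ]
```

View pics/s3.png

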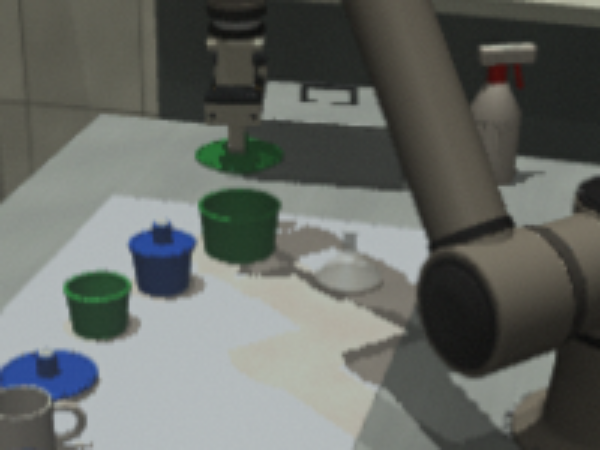

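The small blue tub is closed and level, at crop (162,258). The green lid hangs level over the large green tub: lid at (239,156), tub at (240,225).

```bash
python3 -m pendant '[[0,0.01,0.2,0,0,0,-0.8],[0,0.01,0.4,0,0,0,-0.8],[0,0.01,0.52,0,0,0,-0.8],[0,0.01,0.52,0,0,0,-0.8],[0,0.01,0.52,0,0,0,-0.8]]' >/dev/null
python3 d.py LGt
python3 -m pendant '[[0,0,0.04,0,0,0,-0.8],[0,0,0.08,0,0,0,-0.8],[0,0,0.12,0,0,0,-0.8],[0,0,0.15,0,0,0,-0.8],[0,0,0.17,0,0,0,-0.8],[0,0,0.17,0,0,0,-0.8]]' >/dev/null
python3 d.py LGt
```

```text
LGt tool shift (100mm) [-0.0227 -0.0064  0.2283] tcp [ 545.2451 -358.2845  102.8327] t 12.5 grip 0.2770421188078823 19.99968409538269 F [ 0.5836 -0.2699 -0.6119] tilt [ 0.0004  0.0005 -1.    ]
LGt tool shift (100mm) [-0.0175 -0.0065  0.0481] tcp [ 544.7565 -358.4266   84.8109] t 13.1 grip 0.2780826954824476 19.999786019325256 F [ 0.717   0.2149 -1.1743] tilt [-0.0004 -0.0005 -1.    ]
```

```bash
python3 -m pendant '[[0,0,0.01,0,0,0,-0.8],[0,0,0.02,0,0,0,-0.8],[0,0,0.025,0,0,0,-0.8],[0,0,0.025,0,0,0,-0.8]]' |grep -E 'ft|tcp'
python3 -m pendant '[[0,0,0.01,0,0,0,-0.8],[0,0,0.01,0,0,0,-0.8]]' |grep -E 'ft|tcp'
```

```text
tcp_pos: [0.5449, -0.3586, 0.0827]
ft_force: [0.3, 0.3, 0.5]
tcp_pos: [0.545, -0.3586, 0.082]
ft_force: [0.4, 0.4, 1.4]
```

```bash
python3 -m pendant '[[0,0,0.005,0,0,0,-0.8],[0,0,0.01,0,0,0,-0.8],[0,0,0.01,0,0,0,-0.8]]' |grep -E 'ft|tcp'
python3 d.py LGt
```

```text
tcp_pos: [0.545, -0.3587, 0.082]
ft_force: [-2.6, 1.8, 7.4]
LGt tool shift (100mm) [-0.0199 -0.0094  0.0195] tcp [ 545.0471 -358.65     81.9543] t 14.0 grip 0.2784973894560333 20.002029240131378 F [-2.6306  1.781   7.4158] tilt [ 0.0005  0.0009 -1.    ]
```

It seated at exactly the predicted height. I'll release it and head for the small green lid.

```bash
python3 -m pendant '[[0,0,0,0,0,0,-0.3],[0,0,0,0,0,0,0.1],[0,0,0,0,0,0,0.1],[0,0,-0.2,0,0,0,0.1],[0,0,-0.55,0,0,0,0.1],[0,0,-0.9,0,0,0,0.1]]' >/dev/null
python3 d.py SGl 150
```

```text
SGl tool shift (100mm) [-0.147  -6.819   0.2194] tcp [ 544.5275 -358.2866  170.8497] t 14.6 grip 0.5531676309591687 0.0 F [ 0.4729 -0.1687  0.0276] tilt [-0.0012 -0.0016 -1.    ]
```

```bash
for i in 1 2 3 4 5 6 7; do python3 -m pendant '[[-0.01,-0.35,0,0,0,0,0.1],[-0.015,-0.7,0,0,0,0,0.1],[-0.02,-0.97,0.03,0,0,0,0.1]]' >/dev/null; done
python3 -m pendant '[[0,0,0.3,0,0,0,0.1],[0,0,0.65,0,0,0,0.1],[0,0,0.85,0,0,0,0.1],[0,0,0.85,0,0,0,0.1],[0,0,0.85,0,0,0,0.1]]' >/dev/null
python3 d.py SGl
```

```text
SGl tool shift (100mm) [-0.0123 -0.0324  0.4697] tcp [374.2522 298.8355  64.973 ] t 17.2 grip 0.5477950893408917 0.0 F [ 0.6091 -0.6838 -0.7736] tilt [-0.0001  0.0001 -1.    ]
```

```bash
python3 -m pendant '[[-0.01,-0.03,0.2,0,0,0,0.1],[-0.01,-0.03,0.4,0,0,0,0.1],[-0.01,-0.03,0.47,0,0,0,0.1],[-0.01,-0.03,0.47,0,0,0,0.1],[-0.01,-0.03,0.47,0,0,0,0.1]]' >/dev/null
python3 d.py SGl
python3 -m pendant '[[0,0,0,0,0,0,-0.8],[0,0,0,0,0,0,-0.8],[0,0,0,0,0,0,-0.8],[0,0,0,0,0,0,-0.8],[0,0,0,0,0,0,-0.8]]' 20 >/dev/null
python3 d.py SGl
python3 -m pendant '[[0,0,-0.1,0,0,0,-0.8],[0,0,-0.35,0,0,0,-0.8],[0,0,-0.7,0,0,0,-0.8],[0,0,-1,0,0,0,-0.8]]' >/dev/null
python3 -m pendant '[[0,0,-0.25,0,0,0,-0.8],[0,0,-0.35,0,0,0,-0.8],[0,0,-0.35,0,0,0,-0.8]]' >/dev/null
python3 d.py SGt 150
```

```text
SGl tool shift (100mm) [-0.0079 -0.0009  0.0076] tcp [373.0918 301.7986  18.7589] t 17.7 grip 0.5504955813561554 0.0 F [-0.2323 -0.6198  0.4862] tilt [ 0.0018 -0.0004 -1.    ]
SGl tool shift (100mm) [-0.0014 -0.0024 -0.0001] tcp [372.4946 301.5002  17.9878] t 18.2 grip 0.2801425934431419 20.000443160533905 F [-1.0903 -0.6015  4.2969] tilt [ 0.0005 -0.     -1.    ]
SGt tool shift (100mm) [1.7827 4.3512 0.0407] tcp [372.8326 301.753  153.895 ] t 18.9 grip 0.27861152533976047 19.999885261058807 F [-0.193   0.0095 -0.0549] tilt [ 0.0027 -0.0007 -1.    ]
```

```bash
for i in 1 2 3 4 5; do python3 -m pendant '[[0.11,0.27,0,0,0,0,-0.8],[0.24,0.58,0,0,0,0,-0.8],[0.357,0.87,0,0,0,0,-0.8]]' >/dev/null; done
python3 -m pendant '[[0,0,0,0,0,0,-0.8],[0,0,0.2,0,0,0,-0.8],[0,0,0.45,0,0,0,-0.8],[0,0,0.55,0,0,0,-0.8],[0,0,0.55,0,0,0,-0.8]]' >/dev/null
python3 d.py SGt
```

```text
SGt tool shift (100mm) [0.0208 0.0122 0.2486] tcp [644.9299 -79.5288  94.8747] t 20.9 grip 0.276262300502434 19.999933540821075 F [ 0.0628 -0.4251 -0.0665] tilt [-0.0051 -0.0026 -1.    ]
```

```bash
python3 -m pendant '[[0.02,0.01,0.03,0,0,0,-0.8],[0.02,0.01,0.06,0,0,0,-0.8],[0.02,0.01,0.06,0,0,0,-0.8]]' >/dev/null
python3 d.py SGt
python3 -m pendant '[[0,0,0.04,0,0,0,-0.8],[0,0,0.08,0,0,0,-0.8],[0,0,0.12,0,0,0,-0.8],[0,0,0.14,0,0,0,-0.8],[0,0,0.16,0,0,0,-0.8],[0,0,0.16,0,0,0,-0.8]]' >/dev/null
python3 d.py SGt
```

```text
SGt tool shift (100mm) [-0.0187 -0.0112  0.2213] tcp [649.1617 -80.845   92.1315] t 21.2 grip 0.2799270338622178 19.99987006187439 F [ 0.0452  0.109  -0.4424] tilt [ 0.0007  0.0005 -1.    ]
SGt tool shift (100mm) [-0.0145 -0.0103  0.0531] tcp [648.7471 -80.866   75.3138] t 21.8 grip 0.27750128554425413 19.99985307455063 F [-0.5366 -0.3434 -0.2537] tilt [-0.0005 -0.0002 -1.    ]
```

```bash
python3 -m pendant '[[-0.01,-0.01,0.01,0,0,0,-0.8],[-0.01,-0.01,0.03,0,0,0,-0.8],[-0.01,-0.01,0.04,0,0,0,-0.8],[-0.01,-0.01,0.045,0,0,0,-0.8],[-0.01,-0.01,0.045,0,0,0,-0.8]]' |grep -E 'ft|tcp'
python3 -m pendant '[[0,0,0.01,0,0,0,-0.8],[0,0,0.01,0,0,0,-0.8]]' |grep -E 'ft|tcp'
```

```text
tcp_pos: [0.6477, -0.0802, 0.0711]
ft_force: [0.4, 0.7, -0.9]
tcp_pos: [0.6479, -0.0802, 0.0705]
ft_force: [-1.3, -0.4, 1.8]
```

```bash
python3 -m pendant '[[0,0,0.005,0,0,0,-0.8],[0,0,0.01,0,0,0,-0.8],[0,0,0.01,0,0,0,-0.8]]' |grep -E 'ft|tcp'
python3 -m pendant '[[0,0,0.005,0,0,0,-0.8],[0,0,0.005,0,0,0,-0.8]]' |grep -E 'ft|tcp'
```

```text
tcp_pos: [0.6479, -0.0802, 0.0704]
ft_force: [-2.4, 0.1, 6.4]
tcp_pos: [0.6479, -0.0802, 0.0704]
ft_force: [-3.7, 0.9, 9.8]
```

```bash
python3 -m pendant '[[0,0,0,0,0,0,-0.3],[0,0,0,0,0,0,0.1],[0,0,0,0,0,0,0.1],[0,0,-0.2,0,0,0,0.1],[0,0,-0.55,0,0,0,0.1],[0,0,-0.7,0,0,0,0.1]]' >/dev/null
for i in 1 2; do python3 -m pendant '[[0.1,-0.26,0,0,0,0,0.1],[0.18,-0.5,0,0,0,0,0.1],[0.2,-0.74,0,0,0,0,0.1]]' >/dev/null; done
python3 -m pendant '[[0,0,0.1,0,0,0,0.1],[0,0,0.4,0,0,0,0.1],[0,0,0.75,0,0,0,0.1],[0,0,0.75,0,0,0,0.1],[0,0,0.75,0,0,0,0.1]]' >/dev/null
python3 d.py LBl
python3 - <<'E'
from h import *
im=r.snapshot("top")
for k,c,p,z in[("LB tub","blue",(191,150),.072),("LG","green",(399,156),.076)]: print(k,find("top",im,c,p,z))
cv2.imwrite("pics/t4.png",cv2.cvtColor(cv2.resize(im[85:235,150:440],None,fx=2.7,fy=2.7),cv2.COLOR_RGB2BGR))
E
```

```text
LBl tool shift (100mm) [0.0299 0.0215 0.4532] tcp [652.163   72.4113  63.3249] t 24.7 grip 0.5504216085279588 0.0 F [0.5837 0.3546 1.229 ] tilt [-0.0016 -0.0001 -1.    ]
LB tub (array([550.6378, 371.0319]), (113.5254135131836, 117.76760864257812))
LG (array([ 542.1523, -357.1175]), (116.34728240966797, 120.12265014648438))
```

View pics/t4.png

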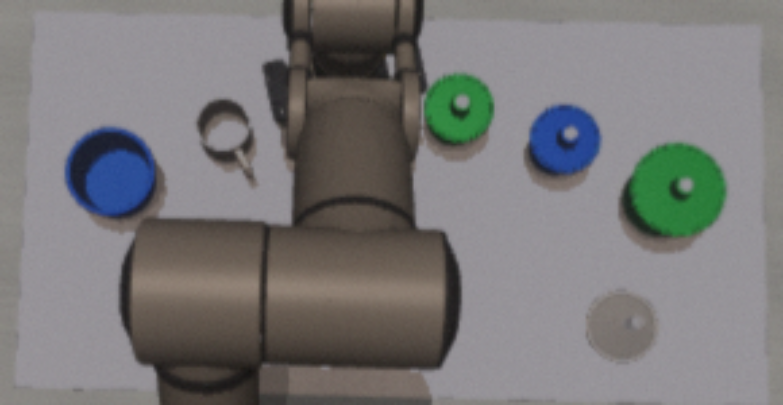

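Three tubs are closed: small green at crop (459,108), small blue at (565,140) and large green at (678,189). The jug and funnel look untouched. Now the large blue lid.

```bash
python3 -m pendant '[[0.025,0.02,0.1,0,0,0,0.1],[0.025,0.02,0.2,0,0,0,0.1],[0.025,0.02,0.2,0,0,0,0.1]]' >/dev/null
python3 d.py LBl
```

```text
LBl tool shift (100mm) [0.0096 0.0078 0.2434] tcp [654.4378  71.5358  42.3427] t 25.05 grip 0.545593408019353 0.0 F [-0.0668  0.0752 -0.0394] tilt [-0.0022 -0.0004 -1.    ]
```

```bash
python3 -m pendant '[[0.01,0.01,0.12,0,0,0,0.1],[0.01,0.01,0.24,0,0,0,0.1],[0.01,0.01,0.24,0,0,0,0.1],[0.01,0.01,0.24,0,0,0,0.1]]' >/dev/null
python3 d.py LBl
python3 -m pendant '[[0,0,0,0,0,0,-0.8],[0,0,0,0,0,0,-0.8],[0,0,0,0,0,0,-0.8],[0,0,0,0,0,0,-0.8],[0,0,0,0,0,0,-0.8]]' 20 >/dev/null
python3 d.py LBl
python3 -m pendant '[[0,0,-0.1,0,0,0,-0.8],[0,0,-0.35,0,0,0,-0.8],[0,0,-0.7,0,0,0,-0.8],[0,0,-1,0,0,0,-0.8]]' >/dev/null
python3 -m pendant '[[0,0,-0.25,0,0,0,-0.8],[0,0,-0.35,0,0,0,-0.8],[0,0,-0.35,0,0,0,-0.8]]' >/dev/null
python3 d.py LBt 150
```

```text
LBl tool shift (100mm) [-0.0058 -0.0012  0.0102] tcp [656.0912  71.0197  19.0242] t 25.45 grip 0.5507327032051036 0.0 F [ 0.1648 -0.0695 -0.2798] tilt [-0.0012 -0.0002 -1.    ]
LBl tool shift (100mm) [-0.0109 -0.0027  0.0206] tcp [656.6249  70.9882  20.0581] t 25.95 grip 0.2792913773638754 20.000157952308655 F [-0.4029  0.6496  0.8348] tilt [ 0.0005  0.0002 -1.    ]
LBt tool shift (100mm) [-0.3268 -3.1701  0.061 ] tcp [657.1099  70.9879 156.4684] t 26.65 grip 0.2766050796386318 19.999839663505554 F [ 0.4706  0.1952 -0.3457] tilt [ 0.0031  0.0008 -1.    ]
```

```bash
for i in 1 2 3 4; do python3 -m pendant '[[-0.02,-0.25,0,0,0,0,-0.8],[-0.05,-0.53,0,0,0,0,-0.8],[-0.08,-0.79,0,0,0,0,-0.8]]' >/dev/null; done
python3 -m pendant '[[0,0,0,0,0,0,-0.8],[0,0,0.2,0,0,0,-0.8],[0,0,0.4,0,0,0,-0.8],[0,0,0.48,0,0,0,-0.8],[0,0,0.48,0,0,0,-0.8],[0,0,0.48,0,0,0,-0.8]]' >/dev/null
python3 d.py LBt
```

```text
LBt tool shift (100mm) [-0.0029 -0.0126  0.268 ] tcp [552.4749 370.6464 106.796 ] t 28.45 grip 0.27454816502801327 19.999731481075287 F [ 0.0817  0.0866 -0.4189] tilt [ 0.0001  0.0002 -1.    ]
```

```bash
python3 -m pendant '[[0.005,-0.01,0.03,0,0,0,-0.8],[0.005,-0.01,0.06,0,0,0,-0.8],[0.005,-0.01,0.1,0,0,0,-0.8],[0.005,-0.01,0.14,0,0,0,-0.8],[0.005,-0.01,0.18,0,0,0,-0.8],[0.005,-0.01,0.2,0,0,0,-0.8],[0.005,-0.01,0.22,0,0,0,-0.8],[0.005,-0.01,0.23,0,0,0,-0.8],[0.005,-0.01,0.23,0,0,0,-0.8]]' >/dev/null
python3 d.py LBt
```

```text
LBt tool shift (100mm) [-0.0047  0.0016  0.0355] tcp [552.322  372.061   83.5519] t 29.35 grip 0.27389221392823937 19.999757409095764 F [-0.2349 -0.0043 -1.1399] tilt [-0.0001  0.0001 -1.    ]
```

```bash
python3 -m pendant '[[0,0,0.01,0,0,0,-0.8],[0,0,0.02,0,0,0,-0.8],[0,0,0.02,0,0,0,-0.8]]' |grep -E 'ft|tcp'
python3 -m pendant '[[0,0,0.01,0,0,0,-0.8],[0,0,0.01,0,0,0,-0.8]]' |grep -E 'ft|tcp'
```

```text
tcp_pos: [0.5525, 0.3722, 0.0825]
ft_force: [-1.4, -0.6, 4.7]
tcp_pos: [0.5525, 0.3722, 0.0824]
ft_force: [-3.4, -2.2, 9.0]
```

```bash
python3 -m pendant '[[0,0,0,0,0,0,-0.3],[0,0,0,0,0,0,0.1],[0,0,0,0,0,0,0.1],[0,0,-0.2,0,0,0,0.1],[0,0,-0.55,0,0,0,0.1],[0,0,-1,0,0,0,0.1]]' |grep -E 'ft|tcp|clock'
for i in 1 2; do python3 -m pendant '[[-0.2,0.35,-0.2,0,0,0,0.1],[-0.4,0.7,-0.3,0,0,0,0.1],[-0.5,1,-0.5,0,0,0,0.1],[-0.5,1,-0.5,0,0,0,0.1]]' >/dev/null; done
python3 - <<'E'
from h import *
im=r.snapshot("side"); cv2.imwrite("pics/s5.png",cv2.cvtColor(cv2.resize(im[110:260,130:330],None,fx=4,fy=4),cv2.COLOR_RGB2BGR))
im=r.snapshot("top"); cv2.imwrite("pics/t5.png",cv2.cvtColor(cv2.resize(im[85:235,150:440],None,fx=2.7,fy=2.7),cv2.COLOR_RGB2BGR))
E
```

```text
clock: 30.45
tcp_pos: [0.5513, 0.3715, 0.1793]
ft_force: [0.4, 0.1, -0.6]
```

View pics/s5.png

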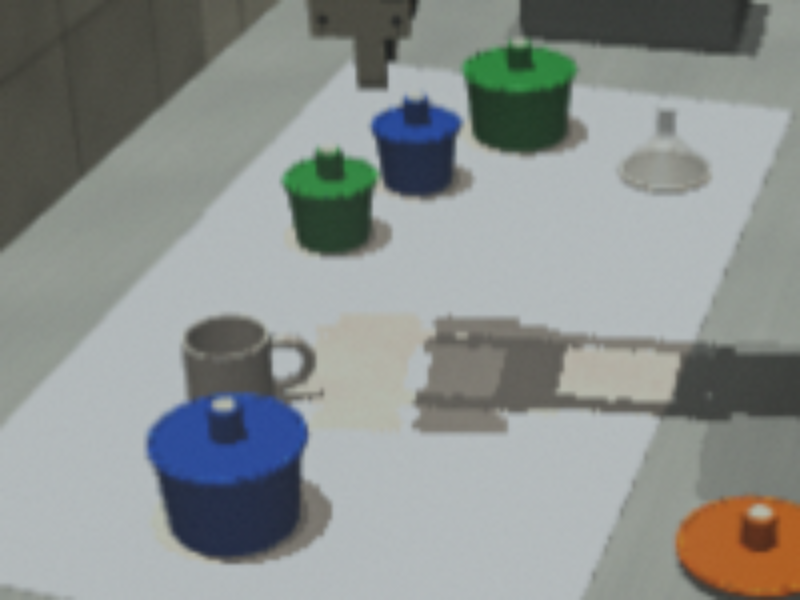

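View pics/t5.png

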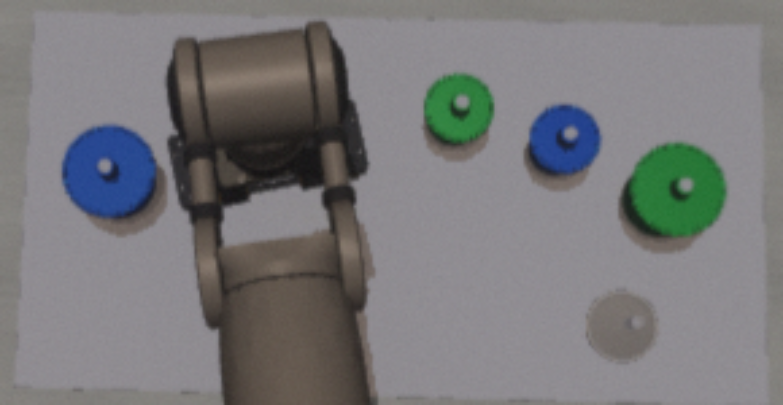

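All four lids are level and centred on tubs of their own colour and size: in the side crop, large blue (228,440), small green (330,178), small blue (416,125) and large green (520,68). The jug (230,355) and funnel (665,160) are undisturbed, and the gripper is clear of everything.

```bash
python3 -c "
from rig import r
print(r.close_job())"
```

```text
the job is handed in; nothing more can be done
None
```

All four tubs are closed with their matching lids, each lowered until contact and level in the final pictures; the tubs, jug and funnel look undisturbed, and the job was handed in at about 31 s of the 128 s limit.

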